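# Tip the battery pack into its charging dock

## Task

Load the standing battery pack into the charging dock without lifting it: slide it upright along the bench until its foot meets the front edge of the dock's low deck, then push high on it so that it tips over that edge onto its side with its contact end towards the dock's end wall, and slide it fully home, flat against that wall with the sprung contacts pressed right in. Push gently all the while (its case cracks above about 20 N), do not knock it flying, and leave it lying square between the side guides. Leave everything else on the bench alone.

Things in the scene. Friction and masses are not known exactly. Their poses are not given: they have to be found in the camera images.
- dock: grey charging dock, fixed to the bench. Origin on the bench at the middle of its deck's front edge; x points into the dock, z up. Deck: flat, smooth, 146 mm deep, 188 mm wide, top 14 mm above the bench. Side guides at y = +-82 to 94 mm (from x = 27) stand 10 mm above the deck. Housing 68 mm high on its left (y 99 to 187). End wall across the deck, 42 mm above it: clamped at x = 104 to 124 mm, as last set
- deck_edge (a point): middle of the top of the deck's sheer front edge, 14 mm above the bench: the low stop for the pack's foot, and the edge it tips over
- pack_center (a point): centre (half-way up) and centre of mass of the black battery pack, a closed smooth plastic block of 0.6 to 1 kg standing loose on the bench in front of the deck: 66 mm thick (own x, towards the dock), 140 mm wide (own y), 96 mm high (own z). Lying on the deck its centre is 47 mm above the bench and its own z points along the dock's x. Sliding it takes 2 to 5 N
- pack_top (a point): middle of the pack's top end with two flush brass contact strips, 48 mm from its centre along its own z. Just tipped, the pack still lies 20 to 70 mm short of home; home is where this end bears on the rigid end wall, whose place is not measured: feel for it
- pack_foot (a point): middle of the pack's lower edge on the side towards the dock (33 mm from its middle along its own x, at its underside); at the dock's x = 0 when the foot meets the deck's edge
- contacts (a joint): sprung contact bar in the end wall (66 mm wide, 12 mm high, centre 41 mm above the bench): 0 = sticking out 6 mm from the wall, 0.006 m = flush with the wall (pack home). Its spring is soft, about 1 N, too weak to move the pack back
- union: small brass pipe union, 26 mm across, 41 mm high, standing on the bench to the right of the pack; leave alone
- acrylic: clear plastic block 15 x 100 x 60 mm standing to the right of the dock; leave alone
- driver: screwdriver, 190 mm long, lying to the left of and before the pack; leave alone
- tape: roll of tape, 96 mm across and 24 mm high, lying to the right of the pack; leave alone
- wrench: wrench, 220 mm long, lying at the right of the bench; leave alone
- tub: white round tub, 104 mm across and 95 mm high, standing to the left of the dock; leave alone
There are look-alikes about, which are no part of the job. What is shaped like the part that bears pack_center but green is not meant.

How it is judged (in metres and radians):
On the way, in this order (a step that is already met when the one before it is completed fails the run):
1. the pack, still upright, stands with its foot against the deck's front edge (x of pack_foot in the frame of dock above -0.004 m and angle between pack_center's own z axis and vertical below 0.15 rad), for 0.1 s.
2. the pack lies on its side on the deck, contact end towards the back wall (angle between pack_center's own z axis and vertical between 1.5 and 1.64 rad and height (world z) of pack_center above 0.042 m and x of pack_top in the frame of dock above 0.03 m), for 0.2 s.
At the end, for the whole second after the job is handed in: The pack lies flat on the deck (0.07 rad), square to the dock (0.06 rad), within 15 mm of the middle between the guides, contact end against the end wall with the sprung contacts pressed in at least 4.5 of their 6 mm, at rest and released (value of joint contacts above 0.0045 m and angle between pack_center's own z axis and vertical between 1.5 and 1.64 rad and angle between the z axis of pack_center and the x axis of dock, either way round below 0.06 rad and y of pack_center in the frame of dock between -0.015 and 0.015 m and height (world z) of pack_center between 0.043 and 0.051 m and linear speed of pack below 0.01 m/s); the robot touches nothing.
It fails at once if the pack is pushed or squeezed by the robot with more than 20 N (contact force between any of the fingers, the arm and pack above 20 N).
It fails at once if the pack is lifted (its centre more than 90 mm above the bench) (height (world z) of pack_center above 0.09 m).
It fails at once if the pack is knocked flying (faster than 1 m/s) (linear speed of pack above 1 m/s).
It fails at once if another thing on the bench is moved more than 20 mm (distance of any of union, acrylic, driver, tape, wrench, tub from where it was at the start of the episode above 0.02 m).
It also fails if it takes over 51 s, if anything falls off the work surface, if the arm or the gripper's body presses on something with over 40 N, if the wrist force passes 120 N, or if a joint passes its speed limit or range.

## Robot

A 6-joint arm with a two-finger parallel gripper is mounted at the origin on the work surface. World frame = base frame: x ahead of the robot, y to its left, z up, the work surface at z = 0. Lengths are in mm, angles in rad, forces in N, time in s.
With the tool pointing down it reaches from about 350 to 875 mm from the base axis. Payload 4.2 kg.
Tool frame: the origin (TCP) lies at the very end of the fingers, on their centre line; the grasp point (between the pads) lies 19 mm behind it; z points along the fingers, y is the line along which they close (so a half turn about z gives the same grasp; the last joint's range is limited). The gripper opens to 85 mm and grips with 20 to 120 N. Pads are 22 mm wide; open, the fingers measure 114 mm over their backs; the gripper's body (76 mm by 85 mm) begins 54 mm behind the grasp point. The pads swing forward as they close: fully open they stand 13 mm farther back than shut.
Start: joints at [-1.039, 0.385, 0.008, 0, -1.194, -0.259], TCP at [168.409, -601.862, 196.312] pointing down, gripper open.
Joint ranges: [-3.14, 3.14], [-1.21, 2.06], [-1.07, 1.41], [-3.16, 2.05], [-2.99, -0.16], [-3.1, 3.1]. Speed limits (rad/s): [2.79, 2.79, 3.14, 3.14, 3.14, 3.14].

## Interface

Orientations are given as a unit quaternion [x, y, z, w].
In Python, from station import get_obs, optics, hand_in gives the robot as it stands.
- The arm moves only by the tool play_rows, never from a script. Its argument "rows" is a list of rows, each an object of numbers: "x", "y", "z": the shift along the tool's x, y, z scaled (see below); "wx", "wy", "wz": the turn, a rotation vector about the tool's x, y, z scaled (see below). In form: [{"x": .., "y": .., "z": .., "wx": .., "wy": .., "wz": ..}, ...]. A call has 1 to 10 rows; each row is the pose to reach, as a shift and turn from the pose commanded when the call began, along the tool's axes at that moment, turning the shorter way round; what a row does not reach only later rows make up. The controller multiplies each number of a shift by 10 cm and each number of a turn by 360 degrees. A row lasts 1/8 s, in which the tool goes at most 62.5 mm and 10.7 degrees, less where a joint would pass 70% of its speed; a pose out of reach is approached as far as the arm can. A call with a number of a shift or a turn outside -1 to 1 is refused whole. A call with a gripper value outside its range is refused whole. "grip" is the opening, from -1 (shut) to 1 (fully open), set as the call begins (left out, the last holds). The fingers move at their own pace and stop on an object; "squeeze" is the grip in N (left out, the last holds). Time passes only in rows, so rows that repeat a pose let the fingers close. It gives the time, the measured TCP pose, the force, the opening and the grip force at its end, in the units of the state.
- get_obs(): the state, without advancing time (a new reading comes with each control period).
- optics.camera(name): name is "scene" or "top" or "wrist"; returns a dict with "image" (400x640x3 uint8, red, green, blue), "vertical_fov" (degrees; the focal length in pixels is half the picture's height over the tangent of half this angle, whatever the lens; pixels are square), "cx", "cy" (the principal point, pixels), "dist" ([k1, k2, p1, p2, k3] as OpenCV has them; the pictures are not rectified), "R" (3x3) and "t" (3): a world point X has camera coordinates R X + t. Camera axes: x right, y down, z forward; pixel columns grow to the right and rows downward; lengths in mm; the calibration is good to about 2 mm. A picture is of the moment at which its call begins. There is no depth.
- hand_in(): hands the job in; it is judged then, once.
The state is a dict: "clock": time; "q": joint angles; "joint_velocities": joint speeds; "joint_torque": joint torques, N m; "eef_pos": TCP position; "orientation": TCP orientation; "ft_force": force on the tool from outside, world axes, zero at the start; "ft_torque": the same for the moment, N m; "opening": finger opening in mm; "gripper_force": force on a finger pad.
Only numpy, scipy, OpenCV 4.12 (cv2) and the standard library are available. Lean on these libraries where they do the work, as an engineer would, in place of code of your own. Each camera call takes 0.05 s, during which the arm holds its last target. There are 200 camera calls.

## Working session

There is one attempt and no reset: what is moved stays moved. The work goes in short steps, Python scripts to look and compute and a tool call to move; the robot and the scene stay as the last step left them, time stands still between calls to the robot, and variables do not carry over. Pictures are saved under pics/ and viewed, at most 10 in all, crops included, and the job is handed in when it is done.

Besides the shell and the picture viewer there is one more tool, called after ">>>" in YAML: its name, and indented under it one key for each argument. play_rows: Moves the arm, as the interface text tells. Its arguments: {"type":"object","properties":{"rows":{"type":"array"},"grip":{"type":"number"},"squeeze":{"type":"number"}},"required":["rows"]}

```bash
mkdir -p pics; python3 - <<'E'
from station import get_obs, optics
import cv2,json,pickle
o=get_obs();print({k:o[k] for k in('clock','eef_pos','orientation','ft_force','opening')})
d={}
for n in('scene','top'):
    c=optics.camera(n);d[n]=c;cv2.imwrite(f'pics/{n}0.png',c['image'][:,:,::-1]);print(n,c['t'],c['vertical_fov'],c['dist'])
pickle.dump(d,open('c0.pkl','wb'))
E
```

```text
{'clock': 0.0, 'eef_pos': array([ 168.20361933, -601.23681281,  195.21434894]), 'orientation': array([-1.35869917e-01,  9.90726072e-01,  1.08466387e-03, -1.98692875e-04]), 'ft_force': array([0.5825096 , 0.37108892, 0.10827788]), 'opening': 85.36068906378922}
scene [  97.4446569  -311.41224957 1603.90130193] 57.44100077335317 [-0.01826649  0.          0.          0.          0.        ]
top [ -64.59072882  540.6924911  1340.43858013] 43.6487376530922 [-0.01205261  0.          0.          0.          0.        ]
```

View pics/scene0.png

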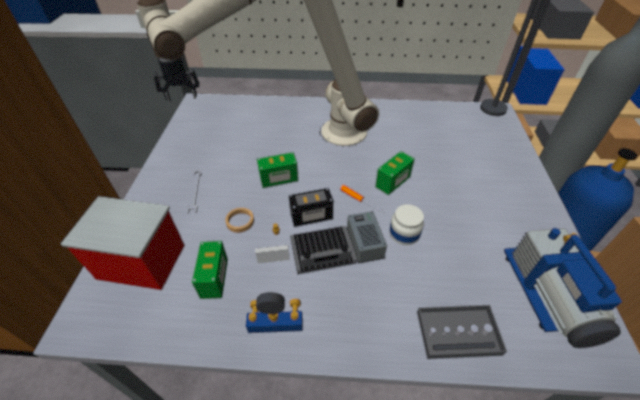

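View pics/top0.png

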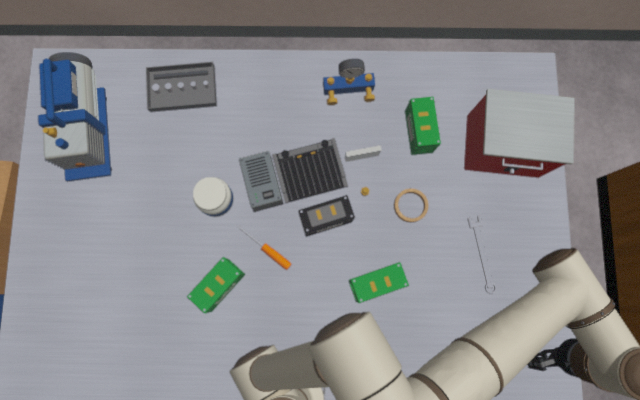

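The top view shows the black pack at about (327,215) and the dock deck at about (312,170), with its housing on the left. I'll enlarge that area.

```bash
python3 - <<'E'
import pickle,cv2
d=pickle.load(open('c0.pkl','rb'))
im=d['top']['image'][130:250,230:390,::-1]
cv2.imwrite('pics/topcrop.png',cv2.resize(im,None,fx=5,fy=5,interpolation=cv2.INTER_CUBIC))
E
```

```text
(no output)
```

View pics/topcrop.png

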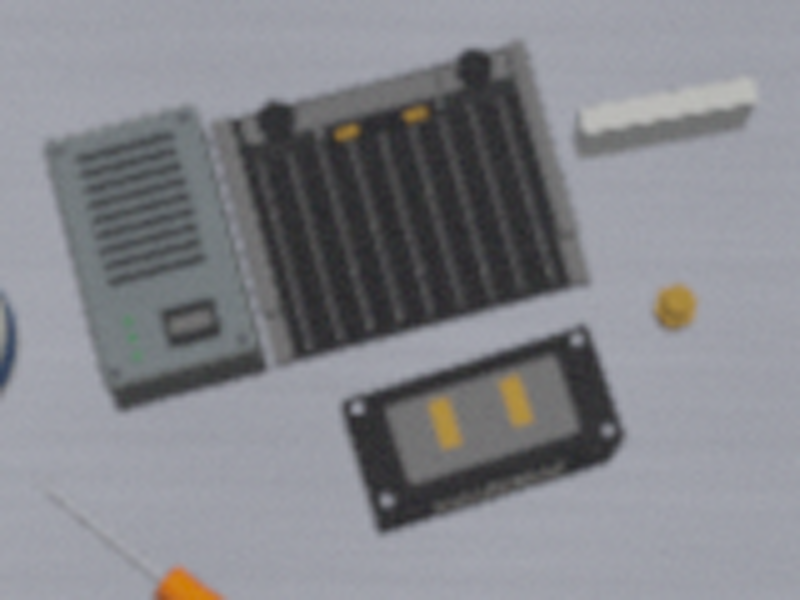

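```bash
cat > h.py <<'E'
import numpy as np,cv2
def ray(c,uv,z):
    f=200/np.tan(np.radians(c['vertical_fov'])/2)
    K=np.array([[f,0,c['cx']],[0,f,c['cy']],[0,0,1.]])
    p=cv2.undistortPoints(np.array(uv,float).reshape(-1,1,2),K,np.array(c['dist'],float)).reshape(-1,2)
    R=np.array(c['R']);t=np.array(c['t']).ravel();C=-R.T@t
    D=np.c_[p,np.ones(len(p))]@R
    return C+D*((z-C[2])/D[:,2])[:,None]
def proj(c,X):
    f=200/np.tan(np.radians(c['vertical_fov'])/2)
    K=np.array([[f,0,c['cx']],[0,f,c['cy']],[0,0,1.]])
    return cv2.projectPoints(np.array(X,float),cv2.Rodrigues(np.array(c['R']))[0],np.array(c['t'],float),K,np.array(c['dist'],float))[0].reshape(-1,2)
E
python3 - <<'E'
import pickle;from h import *
np.set_printoptions(precision=1,suppress=True)
c=pickle.load(open('c0.pkl','rb'))['top']
print('C',-np.array(c['R']).T@np.array(c['t']))
f=lambda L:(np.array(L)+.5)/5-.5+[230,130]
D=ray(c,f([(275,362),(588,284)]),14);print(D,D.mean(0),np.linalg.norm(D[0]-D[1]))
v=D[0]-D[1];a=np.degrees(np.arctan2(-v[0],v[1]));print('dock x yaw',a)
P=ray(c,f([(343,403),(585,326),(622,432),(380,530)]),96);print(P,P.mean(0),np.linalg.norm(np.roll(P,1,0)-P,axis=1))
v=P[0]-P[1]+P[3]-P[2];print('pack yaw',np.degrees(np.arctan2(-v[0],v[1])))
print('wall back',ray(c,f([(525,40)]),56),'wall tops',ray(c,f([(240,148),(518,82)]),56))
print('union',ray(c,f([(676,303)]),41),'acr',ray(c,f([(580,130),(755,90)]),60))
print('green',ray(c,[(378,282)],96), 'driver',ray(c,[(240,229),(290,268)],10))
E
```

```text
C [ 297.   -65.  1414.5]
[[ 543.9   16.1   14. ]
 [ 591.1 -162.3   14. ]] [567.5 -73.1  14. ] 184.49865891586393
dock x yaw 14.82131395023282
[[ 507.6  -25.5   96. ]
 [ 550.8 -154.9   96. ]
 [ 493.4 -174.6   96. ]
 [ 439.6  -46.1   96. ]] [ 497.9 -100.3   96. ] [ 71.  136.5  60.6 139.3]
pack yaw 20.621751914648854
wall back [[ 722.9 -124.1   56. ]] wall tops [[ 658.2   35.7   56. ]
 [ 698.2 -120.2   56. ]]
union [[ 575.  -209.7   41. ]] acr [[ 669.5 -154.8   60. ]
 [ 693.7 -253.2   60. ]]
green [[ 320.2 -236.4   96. ]] driver [[465.7 141.   10. ]
 [357.7  -2.5  10. ]]
```

>>> play_rows:
  rows:
    - {"x":-0.4,"y":0.4}
    - {"x":-0.75,"y":0.77}
    - {"x":-0.95,"y":0.97}
    - {"x":-0.95,"y":0.97}
  grip: 1

```text
validation failed for argument at $.ro...
```

>>> play_rows:
  rows:
    - {"x":-0.4,"y":0.4}
    - {"x":-0.75,"y":0.77}
    - {"x":-0.95,"y":0.97}
    - {"x":-0.95,"y":0.97}

```text
validation failed for argument at $.ro...
```

>>> play_rows:
  rows:
    - {"x":-0.4,"y":0.4}
    - {"x":-0.75,"y":0.77}
    - {"x":-0.95,"y":0.97}
    - {"x":-0.95,"y":0.97}

```text
validation failed for argument at $.ro...
```

>>> play_rows:
  rows:
    - {"x":-0.4,"y":0.4}
    - {"x":-0.75,"y":0.77}
    - {"x":-0.95,"y":0.97,"wy":-0.02,"wz":-0.006}
    - {"x":-0.95,"y":0.97,"wy":-0.0417,"wz":-0.011}
    - {"x":-0.95,"y":0.97,"wy":-0.0417,"wz":-0.011}

```text
validation failed for argument at $.ro...
```

All six keys are probably required in each row.

>>> play_rows:
  rows:
    - {"x":-0.4,"y":0.4,"z":0,"wx":0,"wy":0,"wz":0}
    - {"x":-0.75,"y":0.77,"z":0,"wx":0,"wy":0,"wz":0}
    - {"x":-0.95,"y":0.97,"z":0,"wx":0,"wy":0,"wz":0}
    - {"x":-0.95,"y":0.97,"z":0,"wx":0,"wy":0,"wz":0}
  grip: 1

```text
clock: 0.6
eef_pos: [234.4, -481.4, 196.5]
orientation: [-0.137, 0.991, 0.0, 0.0]
ft_force: [-0.7, -0.5, -0.5]
opening: 85.2
gripper_force: 0.0
```

>>> play_rows:
  rows:
    - {"x":-0.4,"y":0.4,"z":0,"wx":0,"wy":0,"wz":0}
    - {"x":-0.75,"y":0.77,"z":0,"wx":0,"wy":0,"wz":0}
    - {"x":-0.95,"y":0.97,"z":0,"wx":0,"wy":0,"wz":0}
    - {"x":-0.95,"y":0.97,"z":0,"wx":0,"wy":0,"wz":0}

```text
clock: 1.1
eef_pos: [299.6, -363.5, 196.4]
orientation: [-0.137, 0.991, -0.0, 0.0]
ft_force: [0.5, -0.8, 0.3]
opening: 85.6
gripper_force: 0.0
```

>>> play_rows:
  rows:
    - {"x":-0.4,"y":0.4,"z":0,"wx":0,"wy":0,"wz":0}
    - {"x":-0.75,"y":0.77,"z":0,"wx":0,"wy":0,"wz":0}
    - {"x":-0.95,"y":0.97,"z":0,"wx":0,"wy":0,"wz":0}
    - {"x":-0.95,"y":0.97,"z":0,"wx":0,"wy":0,"wz":0}

```text
clock: 1.6
eef_pos: [365.2, -244.9, 196.3]
orientation: [-0.137, 0.991, -0.0, -0.0]
ft_force: [-0.0, -0.1, 0.0]
opening: 85.4
gripper_force: 0.0
```

>>> play_rows:
  rows:
    - {"x":-0.4,"y":0.4,"z":0,"wx":0,"wy":0,"wz":0}
    - {"x":-0.75,"y":0.77,"z":0,"wx":0,"wy":0,"wz":0}
    - {"x":-0.95,"y":0.97,"z":0,"wx":0,"wy":-0.02,"wz":-0.006}
    - {"x":-0.95,"y":0.97,"z":0,"wx":0,"wy":-0.0417,"wz":-0.011}
    - {"x":-0.95,"y":0.97,"z":0,"wx":0,"wy":-0.0417,"wz":-0.011}

```text
clock: 2.22
eef_pos: [428.0, -127.4, 196.1]
orientation: [-0.167, 0.977, 0.018, 0.129]
ft_force: [0.6, -0.1, -0.2]
opening: 85.6
gripper_force: 0.0
```

```bash
cat >> h.py <<'E'
from scipy.spatial.transform import Rotation as Ro
O=np.array([567.5,-73.1,0]);YAW=14.8
Rd=Ro.from_euler('z',YAW,degrees=True)
def dock(p): return Rd.inv().apply(np.array(p)-O)
def tool(yaw,tilt): # yaw rel dock deg (ccw), tilt deg (tips forward)
    B=Ro.from_matrix(np.array([[-1,0,0],[0,1,0],[0,0,-1.]]))
    return Ro.from_euler('z',YAW+yaw,degrees=True)*B*Ro.from_euler('y',-tilt,degrees=True)
def plan(o,p,yaw=None,tilt=15):
    R0=Ro.from_quat(o['orientation']);W=Rd.apply(p)+O
    s=R0.inv().apply(W-o['eef_pos'])/100
    w=(R0.inv()*tool(yaw,tilt)).as_rotvec()/(2*np.pi) if yaw is not None else np.zeros(3)
    print('shift',s.round(3),'turn',w.round(4))
def say(o):
    R=Ro.from_quat(o['orientation']).as_matrix();z=R[:,2];x=-R[:,0]
    print('clock',o['clock'],'dock',dock(o['eef_pos']).round(1),'yaw',(np.degrees(np.arctan2(R[1,1],R[0,1]))-90-YAW).round(1),'tilt',np.degrees(np.arccos(-z[2])).round(1),'Fdock',Rd.inv().apply(o['ft_force']).round(1),'z',z.round(2))
E
python3 - <<'E'
from station import get_obs,optics
from h import *
o=get_obs();say(o)
plan(o,[-155,-13,110],5);plan(o,[-155,-13,25],5)
c=optics.camera('wrist');cv2.imwrite('pics/w1.png',c['image'][:,:,::-1])
E
```

```text
clock 2.225 dock [-148.7  -16.9  196.1] yaw 4.6 tilt 15.0 Fdock [ 0.6 -0.3 -0.2] z [ 0.25  0.08 -0.97]
shift [0.28  0.052 0.816] turn [-0.0017 -0.0001 -0.0008]
shift [0.499 0.059 1.637] turn [-0.0017 -0.0001 -0.0008]
```

View pics/w1.png

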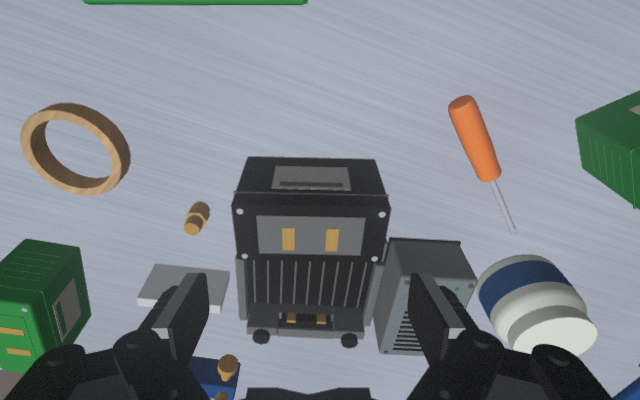

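The wrist view shows the pack's top end at about (311,230) with the dock deck below it, about (243–385, 260–340), and the fingers at the sides. I'll enlarge it for the pack's pose relative to the dock.

```bash
python3 - <<'E'
from station import optics
import cv2,pickle
c=optics.camera('wrist');pickle.dump(c,open('w1.pkl','wb'))
cv2.imwrite('pics/w1c.png',cv2.resize(c['image'][150:350,210:410,::-1],None,fx=3,fy=3,interpolation=cv2.INTER_CUBIC))
E
```

```text
(no output)
```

View pics/w1c.png

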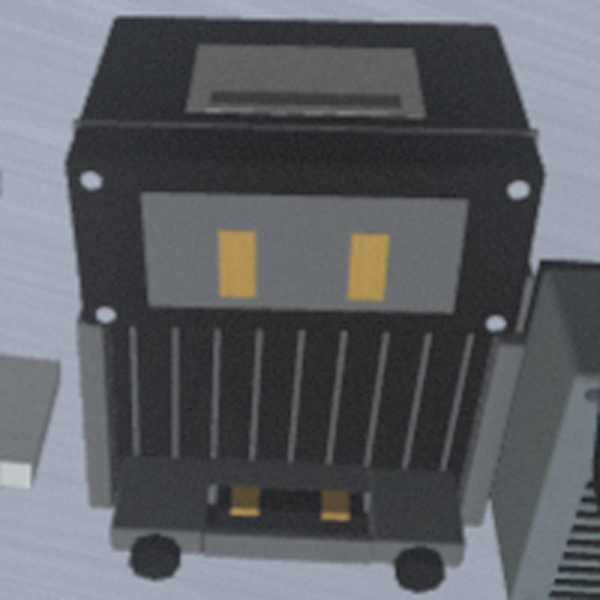

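```bash
python3 - <<'E'
import pickle;from h import *
np.set_printoptions(precision=1,suppress=True)
c=pickle.load(open('w1.pkl','rb'))
f=lambda L:(np.array(L,float)+.5)/3-.5+[210,150]
g=lambda L,z:dock(ray(c,f(L),z))
print('pack base back',g([(113,17),(497,27)],0))
print('pack top back',g([(68,165),(543,175)],96),'front',g([(84,323),(510,332)],96))
print('guides outer top front',g([(80,320),(527,340)],24),'rear out',g([(90,507),(488,524)],24),'inner rear',g([(113,500),(462,517)],24))
print('wall top rear',g([(110,545),(463,563)],56),'wall front top',g([(120,460),(465,475)],56))
print('brass',g([(245,500),(335,503)],41), 'top strips',g([(237,264),(369,267)],96))
E
```

```text
pack base back [[ -99.9  -82.3    0. ]
 [-107.8   57.6    0. ]]
pack top back [[ -99.7  -80.7   96. ]
 [-108.1   56.3   96. ]] front [[-38.6 -77.9  96. ]
 [-46.8  58.7  96. ]]
guides outer top front [[ 27.4 -94.2  24. ]
 [ 22.1  91.1  24. ]] rear out [[146.3 -93.2  24. ]
 [141.4  96.6  24. ]] inner rear [[140.3 -82.2  24. ]
 [137.5  83.4  24. ]]
wall top rear [[129.8 -78.5  56. ]
 [128.   78.2  56. ]] wall front top [[ 73.7 -73.5  56. ]
 [ 69.9  69.2  56. ]]
brass [[113.2 -20.6  41. ]
 [111.5  19.6  41. ]] top strips [[-67.2 -30.2  96. ]
 [-69.6  10.4  96. ]]
```

```bash
sed -i 's/^O=.*/O=np.array([565.9,-75.8,0]);YAW=16.2/' h.py; python3 - <<'E'
from station import get_obs
from h import *
o=get_obs();say(o)
plan(o,[-150,-8,110],2);plan(o,[-140,-8,26],2)
E
```

```text
clock 2.325 dock [-144.9  -11.6  196.7] yaw 3.2 tilt 15.0 Fdock [ 0.  -0.1  0.1] z [ 0.25  0.08 -0.97]
shift [0.271 0.047 0.824] turn [-0.0006 -0.      0.0037]
shift [0.392 0.05  1.662] turn [-0.0006 -0.      0.0037]
```

>>> play_rows:
  rows:
    - {"x":0.13,"y":0.03,"z":0.4,"wx":0,"wy":0,"wz":0.0037}
    - {"x":0.27,"y":0.05,"z":0.82,"wx":0,"wy":0,"wz":0.0037}
    - {"x":0.27,"y":0.05,"z":0.82,"wx":0,"wy":0,"wz":0.0037}

```text
clock: 2.7
eef_pos: [421.8, -124.0, 107.3]
orientation: [-0.157, 0.979, 0.02, 0.125]
ft_force: [0.5, -0.8, 0.5]
opening: 85.2
gripper_force: 0.0
```

>>> play_rows:
  rows:
    - {"x":0.06,"y":0,"z":0.4,"wx":0,"wy":0,"wz":0}
    - {"x":0.12,"y":0,"z":0.84,"wx":0,"wy":0,"wz":0}
    - {"x":0.12,"y":0,"z":0.84,"wx":0,"wy":0,"wz":0}

```text
clock: 3.08
eef_pos: [433.8, -120.8, 24.7]
orientation: [-0.157, 0.979, 0.02, 0.127]
ft_force: [0.1, -0.3, 0.4]
opening: 85.4
gripper_force: 0.0
```

```bash
python3 - <<'E'
from station import get_obs
from h import *
o=get_obs();say(o)
for p in([-115,-8,26],[-110,-8,26],[-100,-6,26],[-75,-2,26],[-70,-1,26]):plan(o,p)
E
```

```text
clock 3.075 dock [-139.4   -6.4   24.7] yaw 2.1 tilt 14.7 Fdock [ 0.  -0.3  0.4] z [ 0.24  0.08 -0.97]
shift [-0.238 -0.025  0.049] turn [0. 0. 0.]
shift [-0.287 -0.027  0.062] turn [0. 0. 0.]
shift [-0.384 -0.01   0.088] turn [0. 0. 0.]
shift [-0.627  0.021  0.151] turn [0. 0. 0.]
shift [-0.676  0.029  0.164] turn [0. 0. 0.]
```

>>> play_rows:
  rows:
    - {"x":-0.04,"y":0,"z":0.01,"wx":0,"wy":0,"wz":0}
    - {"x":-0.08,"y":0,"z":0.02,"wx":0,"wy":0,"wz":0}
    - {"x":-0.12,"y":0,"z":0.03,"wx":0,"wy":0,"wz":0}
    - {"x":-0.15,"y":0,"z":0.04,"wx":0,"wy":0,"wz":0}
    - {"x":-0.18,"y":0,"z":0.045,"wx":0,"wy":0,"wz":0}
    - {"x":-0.21,"y":0,"z":0.05,"wx":0,"wy":0,"wz":0}
    - {"x":-0.24,"y":0,"z":0.06,"wx":0,"wy":0,"wz":0}
    - {"x":-0.24,"y":0,"z":0.06,"wx":0,"wy":0,"wz":0}

```text
clock: 4.08
eef_pos: [457.2, -112.7, 26.1]
orientation: [-0.158, 0.979, 0.019, 0.129]
ft_force: [0.2, -0.2, 0.7]
opening: 85.1
gripper_force: 0.0
```

>>> play_rows:
  rows:
    - {"x":-0.025,"y":0,"z":0.006,"wx":0,"wy":0,"wz":0}
    - {"x":-0.05,"y":0,"z":0.012,"wx":0,"wy":0,"wz":0}
    - {"x":-0.075,"y":0,"z":0.018,"wx":0,"wy":0,"wz":0}
    - {"x":-0.1,"y":0,"z":0.025,"wx":0,"wy":0,"wz":0}
    - {"x":-0.12,"y":0,"z":0.03,"wx":0,"wy":0,"wz":0}

```text
clock: 4.7
eef_pos: [468.9, -108.8, 26.4]
orientation: [-0.158, 0.979, 0.019, 0.129]
ft_force: [0.0, 0.1, 0.9]
opening: 85.2
gripper_force: 0.0
```

>>> play_rows:
  rows:
    - {"x":-0.025,"y":0,"z":0.006,"wx":0,"wy":0,"wz":0}
    - {"x":-0.05,"y":0,"z":0.012,"wx":0,"wy":0,"wz":0}
    - {"x":-0.075,"y":0,"z":0.018,"wx":0,"wy":0,"wz":0}
    - {"x":-0.1,"y":0,"z":0.025,"wx":0,"wy":0,"wz":0}
    - {"x":-0.12,"y":0,"z":0.03,"wx":0,"wy":0,"wz":0}

```text
clock: 5.32
eef_pos: [480.4, -105.0, 26.6]
orientation: [-0.157, 0.979, 0.019, 0.129]
ft_force: [-3.5, -1.7, 1.6]
opening: 85.2
gripper_force: 2.1
```

```bash
python3 - <<'E'
from station import get_obs,optics
from h import *
o=get_obs();say(o)
c=optics.camera('wrist');cv2.imwrite('pics/w2.png',c['image'][:,:,::-1])
import pickle;pickle.dump(c,open('w2.pkl','wb'))
E
```

```text
clock 5.325 dock [-90.2  -4.2  26.6] yaw 2.1 tilt 15.0 Fdock [-3.9 -0.6  1.6] z [ 0.25  0.08 -0.97]
```

View pics/w2.png

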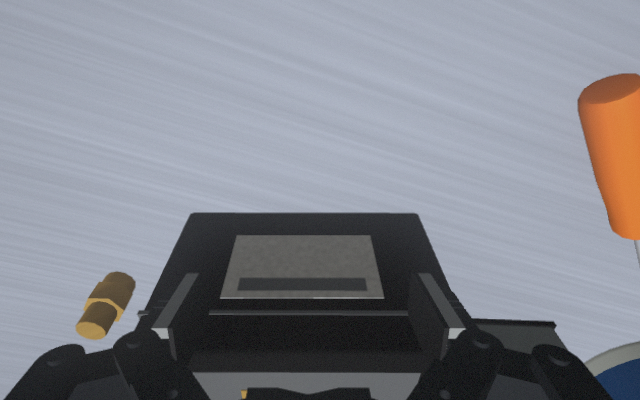

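The fingers touch the pack's back face and it is sliding at about 4 N. Its base back edge runs from (190,213) to (418,213).

```bash
python3 - <<'E'
import pickle;from h import *
np.set_printoptions(precision=1,suppress=True)
c=pickle.load(open('w2.pkl','rb'))
print(dock(ray(c,[(190,213),(418,213)],0)))
E
```

```text
[[-88.8 -77.9   0. ]
 [-94.1  63.1   0. ]]
```

>>> play_rows:
  rows:
    - {"x":-0.025,"y":0.008,"z":0.006,"wx":0,"wy":0,"wz":0}
    - {"x":-0.05,"y":0.016,"z":0.012,"wx":0,"wy":0,"wz":0}
    - {"x":-0.075,"y":0.024,"z":0.018,"wx":0,"wy":0,"wz":0.001}
    - {"x":-0.1,"y":0.032,"z":0.025,"wx":0,"wy":0,"wz":0.002}
    - {"x":-0.125,"y":0.04,"z":0.031,"wx":0,"wy":0,"wz":0.003}
    - {"x":-0.15,"y":0.048,"z":0.037,"wx":0,"wy":0,"wz":0.004}
    - {"x":-0.175,"y":0.056,"z":0.043,"wx":0,"wy":0,"wz":0.005}
    - {"x":-0.19,"y":0.06,"z":0.048,"wx":0,"wy":0,"wz":0.0058}

```text
clock: 6.38
eef_pos: [497.4, -93.0, 26.9]
orientation: [-0.14, 0.982, 0.022, 0.129]
ft_force: [-4.0, -2.1, 2.3]
opening: 85.5
gripper_force: 2.0
```

```bash
python3 - <<'E'
from station import get_obs,optics
from h import *
o=get_obs();say(o)
c=optics.camera('wrist');
import pickle;pickle.dump(c,open('w3.pkl','wb'))
# subpixel back base edge: brightness transitions
g=cv2.cvtColor(c['image'],cv2.COLOR_RGB2GRAY).astype(int)
for u in (220,260,300,340,380): print(u,np.argmax(g[100:300,u]<60)+100,end='; ')
v=np.argmax(g[100:300,300]<60)+100+8
r=np.where(g[v,120:500]<60)[0]+120;print(v,r.min(),r.max())
np.set_printoptions(precision=1,suppress=True)
print(dock(ray(c,[(220,np.argmax(g[100:300,220]<60)+100),(380,np.argmax(g[100:300,380]<60)+100)],0)),dock(ray(c,[(r.min(),v),(r.max(),v)],10)))
E
```

```text
clock 6.375 dock [-70.6   2.6  26.9] yaw 0.0 tilt 15.0 Fdock [-4.4 -0.9  2.3] z [ 0.25  0.08 -0.97]
220 213; 260 213; 300 213; 340 213; 380 213; 221 186 418
[[-71.9 -52.4   0. ]
 [-71.5  46.9   0. ]] [[-73.3 -70.2  10. ]
 [-72.7  67.7  10. ]]
```

>>> play_rows:
  rows:
    - {"x":-0.012,"y":0,"z":0.003,"wx":0,"wy":0,"wz":0}
    - {"x":-0.024,"y":0,"z":0.006,"wx":0,"wy":0,"wz":0}
    - {"x":-0.035,"y":0,"z":0.009,"wx":0,"wy":0,"wz":0}
    - {"x":-0.035,"y":0,"z":0.009,"wx":0,"wy":0,"wz":0}

```text
clock: 6.92
eef_pos: [500.9, -92.1, 27.0]
orientation: [-0.14, 0.982, 0.022, 0.129]
ft_force: [-3.2, -0.3, 1.4]
opening: 85.4
gripper_force: 1.9
```

>>> play_rows:
  rows:
    - {"x":-0.005,"y":0,"z":0.001,"wx":0,"wy":0,"wz":0}
    - {"x":-0.01,"y":0,"z":0.002,"wx":0,"wy":0,"wz":0}
    - {"x":-0.01,"y":0,"z":0.002,"wx":0,"wy":0,"wz":0}

```text
clock: 7.3
eef_pos: [501.7, -91.9, 27.1]
orientation: [-0.14, 0.982, 0.022, 0.129]
ft_force: [-3.6, -1.6, 2.4]
opening: 85.4
gripper_force: 2.2
```

>>> play_rows:
  rows:
    - {"x":-0.005,"y":0,"z":0.001,"wx":0,"wy":0,"wz":0}
    - {"x":-0.01,"y":0,"z":0.002,"wx":0,"wy":0,"wz":0}
    - {"x":-0.01,"y":0,"z":0.002,"wx":0,"wy":0,"wz":0}

```text
clock: 7.68
eef_pos: [502.8, -91.6, 27.1]
orientation: [-0.14, 0.982, 0.022, 0.129]
ft_force: [-4.3, -2.1, 2.2]
opening: 85.2
gripper_force: 2.1
```

>>> play_rows:
  rows:
    - {"x":-0.005,"y":0,"z":0.001,"wx":0,"wy":0,"wz":0}
    - {"x":-0.01,"y":0,"z":0.002,"wx":0,"wy":0,"wz":0}
    - {"x":-0.01,"y":0,"z":0.002,"wx":0,"wy":0,"wz":0}

```text
clock: 8.05
eef_pos: [503.8, -91.3, 27.2]
orientation: [-0.14, 0.982, 0.022, 0.129]
ft_force: [-4.4, -1.4, 2.6]
opening: 85.0
gripper_force: 2.1
```

>>> play_rows:
  rows:
    - {"x":-0.005,"y":0,"z":0.001,"wx":0,"wy":0,"wz":0}
    - {"x":-0.01,"y":0,"z":0.002,"wx":0,"wy":0,"wz":0}
    - {"x":-0.01,"y":0,"z":0.002,"wx":0,"wy":0,"wz":0}

```text
clock: 8.43
eef_pos: [504.8, -91.0, 27.3]
orientation: [-0.14, 0.982, 0.022, 0.129]
ft_force: [-3.6, -0.6, 2.4]
opening: 85.3
gripper_force: 2.1
```

>>> play_rows:
  rows:
    - {"x":-0.005,"y":0,"z":0.001,"wx":0,"wy":0,"wz":0}
    - {"x":-0.01,"y":0,"z":0.002,"wx":0,"wy":0,"wz":0}
    - {"x":-0.01,"y":0,"z":0.002,"wx":0,"wy":0,"wz":0}

```text
clock: 8.8
eef_pos: [505.7, -90.7, 27.3]
orientation: [-0.14, 0.982, 0.022, 0.129]
ft_force: [-4.2, -0.5, 2.2]
opening: 85.2
gripper_force: 2.1
```

>>> play_rows:
  rows:
    - {"x":-0.006,"y":0,"z":0.001,"wx":0,"wy":0,"wz":0}
    - {"x":-0.012,"y":0,"z":0.003,"wx":0,"wy":0,"wz":0}
    - {"x":-0.012,"y":0,"z":0.003,"wx":0,"wy":0,"wz":0}

```text
clock: 9.18
eef_pos: [506.9, -90.4, 27.3]
orientation: [-0.14, 0.982, 0.022, 0.129]
ft_force: [-4.3, -1.1, 2.4]
opening: 85.4
gripper_force: 2.1
```

>>> play_rows:
  rows:
    - {"x":-0.006,"y":0,"z":0.001,"wx":0,"wy":0,"wz":0}
    - {"x":-0.012,"y":0,"z":0.003,"wx":0,"wy":0,"wz":0}
    - {"x":-0.012,"y":0,"z":0.003,"wx":0,"wy":0,"wz":0}

```text
clock: 9.55
eef_pos: [508.1, -90.0, 27.4]
orientation: [-0.14, 0.982, 0.022, 0.129]
ft_force: [-4.0, -1.4, 1.7]
opening: 85.1
gripper_force: 2.1
```

```bash
python3 - <<'E'
from station import get_obs,optics
from h import *
o=get_obs();say(o)
a=optics.camera('top')['image'];b=optics.camera('wrist')['image'];s=optics.camera('scene')['image']
A=cv2.resize(a[130:250,240:380],None,fx=4,fy=4,interpolation=cv2.INTER_CUBIC)[:400]
S=cv2.resize(s[170:280,270:400],None,fx=4,fy=4,interpolation=cv2.INTER_CUBIC)[:400]
A=np.hstack([A,S])[:, :1100]
cv2.imwrite('pics/m4.png',cv2.resize(A,(790,int(790*A.shape[0]/A.shape[1])))[:,:,::-1]);print(A.shape)
E
```

```text
clock 9.55 dock [-59.5   2.5  27.4] yaw 0.0 tilt 15.0 Fdock [-4.3 -0.2  1.7] z [ 0.25  0.08 -0.97]
(400, 1080, 3)
```

View pics/m4.png

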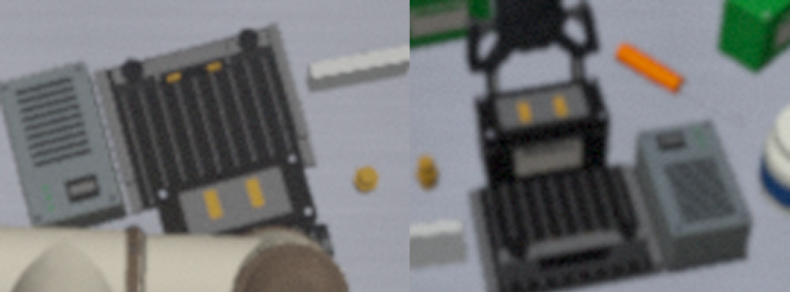

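The pack stands upright just at or before the deck edge, square and centred. I'll keep feeling forward.

>>> play_rows:
  rows:
    - {"x":-0.006,"y":0,"z":0.001,"wx":0,"wy":0,"wz":0}
    - {"x":-0.012,"y":0,"z":0.003,"wx":0,"wy":0,"wz":0}
    - {"x":-0.012,"y":0,"z":0.003,"wx":0,"wy":0,"wz":0}

```text
clock: 10.07
eef_pos: [508.8, -89.8, 27.3]
orientation: [-0.14, 0.982, 0.022, 0.128]
ft_force: [-4.6, -1.7, 3.5]
opening: 85.7
gripper_force: 2.7
```

>>> play_rows:
  rows:
    - {"x":-0.006,"y":0,"z":0.001,"wx":0,"wy":0,"wz":0}
    - {"x":-0.012,"y":0,"z":0.003,"wx":0,"wy":0,"wz":0}
    - {"x":-0.012,"y":0,"z":0.003,"wx":0,"wy":0,"wz":0}

```text
clock: 10.45
eef_pos: [509.5, -89.5, 27.2]
orientation: [-0.139, 0.982, 0.022, 0.128]
ft_force: [-6.8, -1.9, 5.2]
opening: 85.3
gripper_force: 3.4
```

>>> play_rows:
  rows:
    - {"x":-0.006,"y":0,"z":0.001,"wx":0,"wy":0,"wz":0}
    - {"x":-0.01,"y":0,"z":0.002,"wx":0,"wy":0,"wz":0}
    - {"x":-0.01,"y":0,"z":0.002,"wx":0,"wy":0,"wz":0}

```text
clock: 10.82
eef_pos: [510.0, -89.3, 27.2]
orientation: [-0.139, 0.982, 0.022, 0.128]
ft_force: [-7.4, -2.6, 5.4]
opening: 85.4
gripper_force: 3.8
```

```bash
python3 - <<'E'
from station import get_obs
from h import *
o=get_obs();say(o)
x=dock(o['eef_pos'])
for d in([-12,0,0],[-14,0,48],[3,0,48],[48,0,44]):plan(o,x+d)
E
```

```text
clock 10.825 dock [-57.5   2.6  27.2] yaw -0.0 tilt 14.9 Fdock [-7.8 -0.4  5.4] z [ 0.24  0.08 -0.97]
shift [ 0.116 -0.    -0.031] turn [0. 0. 0.]
shift [ 0.012  0.003 -0.5  ] turn [0. 0. 0.]
shift [-0.152  0.004 -0.456] turn [0. 0. 0.]
shift [-0.577  0.003 -0.302] turn [0. 0. 0.]
```

>>> play_rows:
  rows:
    - {"x":0.05,"y":0,"z":-0.013,"wx":0,"wy":0,"wz":0}
    - {"x":0.15,"y":0,"z":-0.04,"wx":0,"wy":0,"wz":0}
    - {"x":0.08,"y":0,"z":-0.28,"wx":0,"wy":0,"wz":0}
    - {"x":0.02,"y":0,"z":-0.523,"wx":0,"wy":0,"wz":0}
    - {"x":0.02,"y":0,"z":-0.523,"wx":0,"wy":0,"wz":0}

```text
clock: 11.45
eef_pos: [499.1, -93.6, 80.1]
orientation: [-0.14, 0.981, 0.021, 0.133]
ft_force: [-0.2, 0.2, -0.1]
opening: 85.2
gripper_force: 0.0
```

>>> play_rows:
  rows:
    - {"x":-0.04,"y":0,"z":0.01,"wx":0,"wy":0,"wz":0}
    - {"x":-0.08,"y":0,"z":0.02,"wx":0,"wy":0,"wz":0}
    - {"x":-0.1,"y":0,"z":0.025,"wx":0,"wy":0,"wz":0}
    - {"x":-0.12,"y":0,"z":0.03,"wx":0,"wy":0,"wz":0}
    - {"x":-0.12,"y":0,"z":0.03,"wx":0,"wy":0,"wz":0}

```text
clock: 12.08
eef_pos: [508.5, -90.2, 77.4]
orientation: [-0.14, 0.982, 0.022, 0.129]
ft_force: [0.1, -0.3, -0.2]
opening: 85.1
gripper_force: 0.0
```

```bash
python3 - <<'E'
from station import get_obs
from h import *
o=get_obs();say(o)
E
```

```text
clock 12.075 dock [-59.1   2.2  77.4] yaw 0.0 tilt 15.0 Fdock [-0.  -0.3 -0.2] z [ 0.25  0.08 -0.97]
```

>>> play_rows:
  rows:
    - {"x":-0.02,"y":0,"z":0.005,"wx":0,"wy":0,"wz":0}
    - {"x":-0.04,"y":0,"z":0.01,"wx":0,"wy":0,"wz":0}
    - {"x":-0.06,"y":0,"z":0.015,"wx":0,"wy":0,"wz":0}
    - {"x":-0.08,"y":0,"z":0.02,"wx":0,"wy":0,"wz":0}
    - {"x":-0.1,"y":0,"z":0.025,"wx":0,"wy":0,"wz":0}

```text
clock: 12.7
eef_pos: [518.5, -87.3, 77.8]
orientation: [-0.14, 0.982, 0.022, 0.129]
ft_force: [0.1, -0.5, -0.9]
opening: 85.5
gripper_force: 0.0
```

>>> play_rows:
  rows:
    - {"x":-0.02,"y":0,"z":0.005,"wx":0,"wy":0,"wz":0}
    - {"x":-0.04,"y":0,"z":0.01,"wx":0,"wy":0,"wz":0}
    - {"x":-0.06,"y":0,"z":0.015,"wx":0,"wy":0,"wz":0}
    - {"x":-0.08,"y":0,"z":0.02,"wx":0,"wy":0,"wz":0}
    - {"x":-0.1,"y":0,"z":0.025,"wx":0,"wy":0,"wz":0}

```text
clock: 13.32
eef_pos: [528.4, -84.5, 78.0]
orientation: [-0.14, 0.982, 0.022, 0.129]
ft_force: [0.2, 0.6, -0.4]
opening: 85.4
gripper_force: 0.0
```

```bash
python3 - <<'E'
from station import get_obs,optics
from h import *
b=optics.camera('wrist')['image'];s=optics.camera('scene')['image']
S=cv2.resize(s[150:280,270:400],(400,400),interpolation=cv2.INTER_CUBIC)
B=cv2.resize(b,(400,250))
B=np.vstack([B,np.zeros((150,400,3),np.uint8)])
cv2.imwrite('pics/m5.png',np.hstack([S,B])[:,:,::-1])
E
```

```text
(no output)
```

View pics/m5.png

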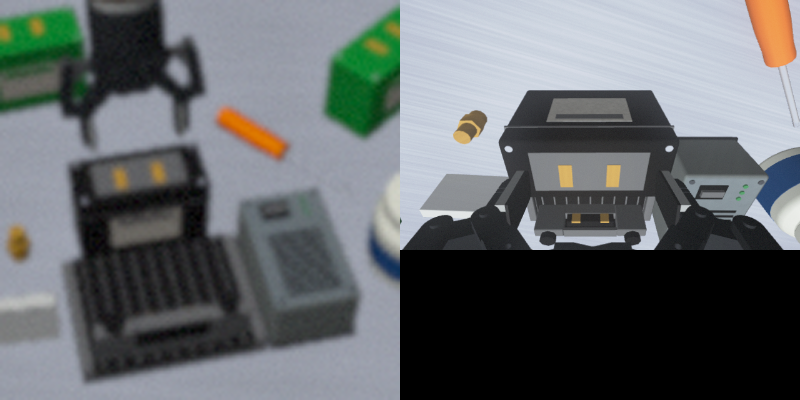

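The pack is still upright and the open fingertips have passed above its top. I'll back off, lower and push again.

>>> play_rows:
  rows:
    - {"x":0.17,"y":0,"z":-0.044,"wx":0,"wy":0,"wz":0}
    - {"x":0.36,"y":0,"z":-0.09,"wx":0,"wy":0,"wz":0}
    - {"x":0.4,"y":0,"z":0.08,"wx":0,"wy":0,"wz":0}
    - {"x":0.4,"y":0,"z":0.08,"wx":0,"wy":0,"wz":0}

```text
clock: 13.92
eef_pos: [490.8, -95.1, 59.1]
orientation: [-0.139, 0.982, 0.022, 0.127]
ft_force: [-0.4, -0.3, 0.3]
opening: 85.2
gripper_force: 0.0
```

>>> play_rows:
  rows:
    - {"x":-0.03,"y":0,"z":0.008,"wx":0,"wy":0,"wz":0}
    - {"x":-0.06,"y":0,"z":0.015,"wx":0,"wy":0,"wz":0}
    - {"x":-0.09,"y":0,"z":0.023,"wx":0,"wy":0,"wz":0}
    - {"x":-0.12,"y":0,"z":0.031,"wx":0,"wy":0,"wz":0}
    - {"x":-0.14,"y":0,"z":0.036,"wx":0,"wy":0,"wz":0}
    - {"x":-0.16,"y":0,"z":0.041,"wx":0,"wy":0,"wz":0}

```text
clock: 14.68
eef_pos: [509.1, -89.9, 60.0]
orientation: [-0.14, 0.982, 0.022, 0.129]
ft_force: [-0.2, 0.0, -0.5]
opening: 85.3
gripper_force: 0.0
```

>>> play_rows:
  rows:
    - {"x":-0.02,"y":0,"z":0.005,"wx":0,"wy":0,"wz":0}
    - {"x":-0.04,"y":0,"z":0.01,"wx":0,"wy":0,"wz":0}
    - {"x":-0.06,"y":0,"z":0.015,"wx":0,"wy":0,"wz":0}

```text
clock: 15.05
eef_pos: [515.0, -88.2, 60.2]
orientation: [-0.14, 0.982, 0.022, 0.129]
ft_force: [0.1, -0.4, 0.2]
opening: 85.3
gripper_force: 0.0
```

```bash
python3 - <<'E'
from station import get_obs
from h import *
o=get_obs();say(o)
E
```

```text
clock 15.05 dock [-52.3   2.2  60.2] yaw 0.0 tilt 15.0 Fdock [-0.  -0.5  0.2] z [ 0.25  0.08 -0.97]
```

>>> play_rows:
  rows:
    - {"x":-0.02,"y":0,"z":0.005,"wx":0,"wy":0,"wz":0}
    - {"x":-0.04,"y":0,"z":0.01,"wx":0,"wy":0,"wz":0}
    - {"x":-0.05,"y":0,"z":0.013,"wx":0,"wy":0,"wz":0}

```text
clock: 15.42
eef_pos: [520.0, -86.8, 60.3]
orientation: [-0.14, 0.982, 0.022, 0.129]
ft_force: [-0.0, -0.3, -0.7]
opening: 85.3
gripper_force: 0.0
```

```bash
python3 - <<'E'
from station import get_obs,optics
from h import *
o=get_obs();say(o)
b=optics.camera('wrist')['image'];s=optics.camera('scene')['image']
S=cv2.resize(s[160:260,270:360],(400,444),interpolation=cv2.INTER_CUBIC)[:400]
B=cv2.resize(b[140:400,120:500],(400,274))
B=np.vstack([B,np.zeros((126,400,3),np.uint8)])
cv2.imwrite('pics/m6.png',np.hstack([S,B])[:,:,::-1])
E
```

```text
clock 15.425 dock [-47.1   2.2  60.3] yaw 0.0 tilt 15.0 Fdock [-0.1 -0.3 -0.7] z [ 0.25  0.08 -0.97]
```

View pics/m6.png

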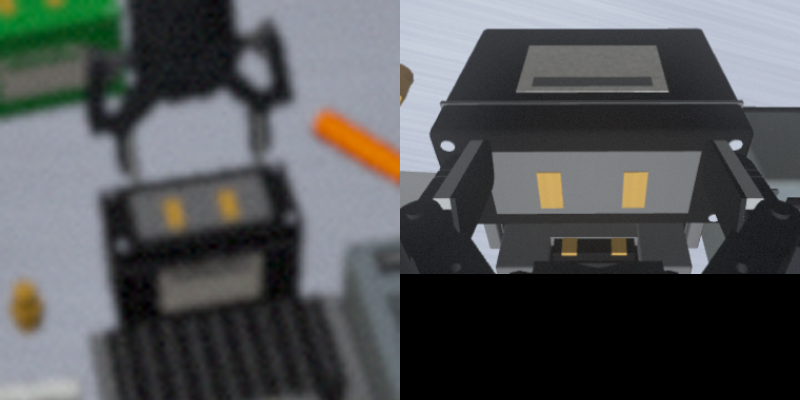

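The pack is still upright and unmoved, with the fingertips drawn over its top end. I'll check their geometry by projecting points into the wrist picture.

```bash
python3 - <<'E'
from station import get_obs,optics
from h import *
np.set_printoptions(precision=1,suppress=True)
o=get_obs();c=optics.camera('wrist')
R=Ro.from_quat(o['orientation'])
C=-np.array(c['R']).T@np.array(c['t']);print('cam dock',dock(C),'cam tool',R.inv().apply(C-o['eef_pos']))
for y in(-43,-57):
  for x in(-11,11):
    for z in(-70,-45,-30,-19,0): print(x,y,z,proj(c,[R.apply([x,y,z])+o['eef_pos']])[0])
# pack back bottom edge and top back
u=lambda L:[(120+(a-400)*.95,140+b*.95) for a,b in L]
print(dock(ray(c,u([(485,29),(702,30)]),0)),dock(ray(c,u([(430,135),(752,137)]),96)))
E
```

```text
cam dock [-174.3    0.3  211. ] cam tool [  83.8   -0.9 -178.5]
-11 -43 -70 [196.3 348.1]
-11 -43 -45 [213.3 308. ]
-11 -43 -30 [221.1 289.4]
-11 -43 -19 [226.1 277.6]
-11 -43 0 [233.5 260.1]
11 -43 -70 [190.2 298. ]
11 -43 -45 [208.9 264.1]
11 -43 -30 [217.4 248.5]
11 -43 -19 [222.8 238.7]
11 -43 0 [230.8 224.2]
-11 -57 -70 [159.1 348.3]
-11 -57 -45 [181.8 308.1]
-11 -57 -30 [192.3 289.4]
-11 -57 -19 [199.  277.6]
-11 -57 0 [208.8 260.1]
11 -57 -70 [151.  298.1]
11 -57 -45 [175.9 264.2]
11 -57 -30 [187.4 248.5]
11 -57 -19 [194.6 238.7]
11 -57 0 [205.2 224.2]
[[-62.5 -70.4   0. ]
 [-61.4  69.3   0. ]] [[-62.8 -69.9  96. ]
 [-60.8  67.6  96. ]]
```

```bash
python3 - <<'E'
from station import get_obs
from h import *
o=get_obs();plan(o,[-90,1,62]);plan(o,[-75,0,35],0,30)
E
```

```text
shift [ 0.408 -0.012 -0.128] turn [0. 0. 0.]
shift [ 0.333 -0.024  0.172] turn [ 0.001  -0.0417 -0.0003]
```

>>> play_rows:
  rows:
    - {"x":0.2,"y":0,"z":-0.06,"wx":0,"wy":0,"wz":0}
    - {"x":0.41,"y":-0.01,"z":-0.13,"wx":0,"wy":0,"wz":0}
    - {"x":0.41,"y":-0.02,"z":0,"wx":0,"wy":-0.02,"wz":0}
    - {"x":0.333,"y":-0.024,"z":0.172,"wx":0,"wy":-0.0417,"wz":0}
    - {"x":0.333,"y":-0.024,"z":0.172,"wx":0,"wy":-0.0417,"wz":0}

```text
clock: 16.2
eef_pos: [492.0, -97.0, 34.8]
orientation: [-0.135, 0.956, 0.04, 0.257]
ft_force: [0.6, -0.4, -0.3]
opening: 85.5
gripper_force: 0.0
```

```bash
python3 - <<'E'
from station import get_obs
from h import *
o=get_obs();say(o);p=dock(o['eef_pos']);plan(o,p+[10,0,0]);plan(o,p+[20,0,0])
E
```

```text
clock 16.2 dock [-76.9   0.2  34.8] yaw -0.1 tilt 30.1 Fdock [ 0.4 -0.6 -0.3] z [ 0.48  0.14 -0.87]
shift [-0.087  0.     0.05 ] turn [0. 0. 0.]
shift [-0.173  0.     0.1  ] turn [0. 0. 0.]
```

Advance to about x = -52, then on in small steps.

>>> play_rows:
  rows:
    - {"x":-0.04,"y":0,"z":0.023,"wx":0,"wy":0,"wz":0}
    - {"x":-0.08,"y":0,"z":0.046,"wx":0,"wy":0,"wz":0}
    - {"x":-0.12,"y":0,"z":0.07,"wx":0,"wy":0,"wz":0}
    - {"x":-0.15,"y":0,"z":0.087,"wx":0,"wy":0,"wz":0}
    - {"x":-0.18,"y":0,"z":0.104,"wx":0,"wy":0,"wz":0}
    - {"x":-0.2,"y":0,"z":0.116,"wx":0,"wy":0,"wz":0}

```text
clock: 16.95
eef_pos: [516.3, -90.0, 34.9]
orientation: [-0.136, 0.956, 0.04, 0.256]
ft_force: [-0.3, 0.8, -0.1]
opening: 85.7
gripper_force: 0.0
```

>>> play_rows:
  rows:
    - {"x":-0.016,"y":0,"z":0.009,"wx":0,"wy":0,"wz":0}
    - {"x":-0.032,"y":0,"z":0.018,"wx":0,"wy":0,"wz":0}
    - {"x":-0.048,"y":0,"z":0.028,"wx":0,"wy":0,"wz":0}
    - {"x":-0.064,"y":0,"z":0.037,"wx":0,"wy":0,"wz":0}
    - {"x":-0.08,"y":0,"z":0.046,"wx":0,"wy":0,"wz":0}

```text
clock: 17.58
eef_pos: [523.7, -87.8, 34.6]
orientation: [-0.135, 0.957, 0.04, 0.255]
ft_force: [-7.0, -2.4, 4.6]
opening: 85.5
gripper_force: 3.7
```

>>> play_rows:
  rows:
    - {"x":-0.016,"y":0,"z":0.009,"wx":0,"wy":0,"wz":0}
    - {"x":-0.032,"y":0,"z":0.018,"wx":0,"wy":0,"wz":0}
    - {"x":-0.048,"y":0,"z":0.028,"wx":0,"wy":0,"wz":0}

```text
clock: 17.95
eef_pos: [528.8, -86.8, 34.8]
orientation: [-0.135, 0.957, 0.04, 0.255]
ft_force: [-8.8, -3.9, 8.4]
opening: 85.4
gripper_force: 5.1
```

>>> play_rows:
  rows:
    - {"x":-0.016,"y":0,"z":0.009,"wx":0,"wy":0,"wz":0}
    - {"x":-0.032,"y":0,"z":0.018,"wx":0,"wy":0,"wz":0}
    - {"x":-0.048,"y":0,"z":0.028,"wx":0,"wy":0,"wz":0}

```text
clock: 18.32
eef_pos: [534.7, -85.6, 35.5]
orientation: [-0.135, 0.956, 0.039, 0.256]
ft_force: [-10.1, -4.1, 11.1]
opening: 85.5
gripper_force: 6.3
```

>>> play_rows:
  rows:
    - {"x":-0.013,"y":0,"z":-0.02,"wx":0,"wy":0,"wz":0}
    - {"x":-0.028,"y":0,"z":-0.04,"wx":0,"wy":0,"wz":0}

```text
clock: 18.58
eef_pos: [535.6, -84.4, 39.5]
orientation: [-0.135, 0.956, 0.04, 0.255]
ft_force: [-2.1, -1.0, -0.7]
opening: 85.8
gripper_force: 0.8
```

>>> play_rows:
  rows:
    - {"x":-0.024,"y":0,"z":0,"wx":0,"wy":0,"wz":0}
    - {"x":-0.048,"y":0,"z":0,"wx":0,"wy":0,"wz":0}
    - {"x":-0.072,"y":0,"z":0,"wx":0,"wy":0,"wz":0}
    - {"x":-0.096,"y":0,"z":0,"wx":0,"wy":0,"wz":0}

```text
clock: 19.08
eef_pos: [544.4, -82.0, 44.7]
orientation: [-0.136, 0.956, 0.04, 0.256]
ft_force: [-1.9, 0.2, 0.7]
opening: 85.6
gripper_force: 1.1
```

>>> play_rows:
  rows:
    - {"x":-0.024,"y":0,"z":0.001,"wx":0,"wy":0,"wz":0}
    - {"x":-0.048,"y":0,"z":0.002,"wx":0,"wy":0,"wz":0}
    - {"x":-0.072,"y":0,"z":0.004,"wx":0,"wy":0,"wz":0}
    - {"x":-0.096,"y":0,"z":0.006,"wx":0,"wy":0,"wz":0}

```text
clock: 19.58
eef_pos: [552.6, -79.8, 49.0]
orientation: [-0.136, 0.956, 0.04, 0.256]
ft_force: [-1.2, -0.9, -0.2]
opening: 85.5
gripper_force: 0.5
```

>>> play_rows:
  rows:
    - {"x":-0.024,"y":0,"z":0.003,"wx":0,"wy":0,"wz":0}
    - {"x":-0.048,"y":0,"z":0.006,"wx":0,"wy":0,"wz":0}
    - {"x":-0.072,"y":0,"z":0.01,"wx":0,"wy":0,"wz":0}
    - {"x":-0.096,"y":0,"z":0.015,"wx":0,"wy":0,"wz":0}

```text
clock: 20.08
eef_pos: [561.3, -77.3, 52.5]
orientation: [-0.136, 0.956, 0.04, 0.256]
ft_force: [-0.4, -0.1, -0.1]
opening: 85.6
gripper_force: 0.3
```

```bash
python3 - <<'E'
from station import get_obs,optics
from h import *
o=get_obs();say(o)
b=optics.camera('wrist')['image'];s=optics.camera('scene')['image']
S=cv2.resize(s[160:270,270:370],(400,440),interpolation=cv2.INTER_CUBIC)[:400]
B=cv2.resize(b,(400,250))
B=np.vstack([B,np.zeros((150,400,3),np.uint8)])
cv2.imwrite('pics/m7.png',np.hstack([S,B])[:,:,::-1])
E
```

```text
clock 20.075 dock [-4.8 -0.1 52.5] yaw 0.0 tilt 30.0 Fdock [-0.4  0.  -0.1] z [ 0.48  0.15 -0.87]
```

View pics/m7.png

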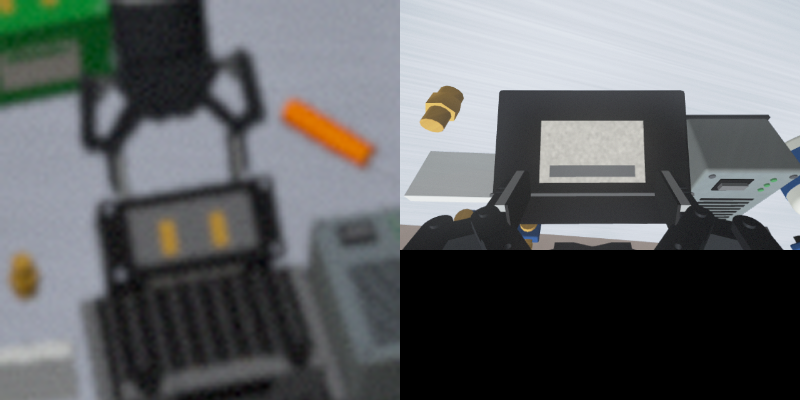

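The pack has tipped about 35–40° and is square; contact force is near zero, so it is close to balance. I'll keep pushing.

>>> play_rows:
  rows:
    - {"x":-0.02,"y":0,"z":0.005,"wx":0,"wy":0,"wz":0}
    - {"x":-0.04,"y":0,"z":0.01,"wx":0,"wy":0,"wz":0}
    - {"x":-0.06,"y":0,"z":0.016,"wx":0,"wy":0,"wz":0}
    - {"x":-0.08,"y":0,"z":0.022,"wx":0,"wy":0,"wz":0}
    - {"x":-0.1,"y":0,"z":0.03,"wx":0,"wy":0,"wz":0}
    - {"x":-0.12,"y":0,"z":0.04,"wx":0,"wy":0,"wz":0}

```text
clock: 20.92
eef_pos: [573.2, -73.8, 55.0]
orientation: [-0.136, 0.956, 0.04, 0.256]
ft_force: [0.0, 0.1, 0.2]
opening: 85.6
gripper_force: 0.1
```

```bash
cat > edge.py <<'E'
from station import get_obs,optics
from h import *
np.set_printoptions(precision=1,suppress=True)
o=get_obs();say(o)
c=optics.camera('wrist');g=cv2.cvtColor(c['image'],cv2.COLOR_RGB2GRAY)
m=(g<70).astype(np.uint8)
for u in range(180,460,20):
    col=np.where(m[60:,u])[0];print(u,col[:1]+60,end=' ')
print()
v=[np.argmax(m[60:,u])+60 for u in (260,310,360)]
r=int(np.median(v))
for k in(10,40):
    x=np.where(m[r+k,100:540])[0]+100;print(r+k,x.min(),x.max())
print('base z0/14',dock(ray(c,[(260,v[0]),(360,v[2])],14)))
E
python3 edge.py
```

```text
clock 20.925 dock [ 7.5 -0.1 55. ] yaw 0.0 tilt 30.0 Fdock [0.1 0.1 0.2] z [ 0.5  0.1 -0.9]
180 [135] 200 [135] 220 [135] 240 [135] 260 [135] 280 [135] 300 [136] 320 [136] 340 [141] 360 [135] 380 [135] 400 [135] 420 [135] 440 [145] 
145 149 464
175 149 464
base z0/14 [[-35.  -26.6  14. ]
 [-34.8  27.8  14. ]]
```

```bash
cat >> edge.py <<'E'
# height at which the far edge is 140 wide
from scipy.optimize import brentq
x=np.where(m[r+3,100:540])[0]+100
W=lambda z:np.linalg.norm(np.diff(ray(c,[(x.min(),r),(x.max(),r)],z),axis=0))-140
z=brentq(W,-50,150);print('edge height',round(z,1),dock(ray(c,[(x.min(),r),(x.max(),r)],z)))
E
python3 edge.py | tail -3
```

```text
[-27.4  28.6  14. ]]
edge height 43.8 [[-52.8 -71.9  43.8]
 [-52.3  68.1  43.8]]
```

>>> play_rows:
  rows:
    - {"x":-0.02,"y":0,"z":0.01,"wx":0,"wy":0,"wz":0}
    - {"x":-0.04,"y":0,"z":0.02,"wx":0,"wy":0,"wz":0}
    - {"x":-0.06,"y":0,"z":0.03,"wx":0,"wy":0,"wz":0}
    - {"x":-0.08,"y":0,"z":0.045,"wx":0,"wy":0,"wz":0}
    - {"x":-0.1,"y":0,"z":0.06,"wx":0,"wy":0,"wz":0}
    - {"x":-0.12,"y":0,"z":0.075,"wx":0,"wy":0,"wz":0}

```text
clock: 21.78
eef_pos: [586.7, -69.8, 54.4]
orientation: [-0.136, 0.956, 0.04, 0.256]
ft_force: [-0.4, -0.0, -0.3]
opening: 85.6
gripper_force: 0.0
```

```bash
python3 edge.py
```

```text
clock 21.775 dock [21.6 -0.  54.4] yaw 0.0 tilt 30.0 Fdock [-0.4  0.1 -0.3] z [ 0.5  0.1 -0.9]
180 [114] 200 [114] 220 [114] 240 [115] 260 [115] 280 [115] 300 [115] 320 [115] 340 [115] 360 [117] 380 [115] 400 [117] 420 [119] 440 [118] 
125 167 442
155 150 539
base z0/14 [[-34.2 -25.2  14. ]
 [-32.8  26.5  14. ]]
edge height 11.4 [[-32.4 -71.3  11.4]
 [-31.9  68.7  11.4]]
```

```bash
python3 - <<'E'
from station import get_obs,optics
from h import *
o=get_obs();plan(o,[-55,0,58]);plan(o,[-55,0,6])
c=optics.camera('wrist');print(proj(c,Rd.apply([[-33,-70,80],[-33,70,80],[-33,-70,14],[63,-70,80],[63,70,80]])+O).round(0))
g=cv2.cvtColor(c['image'],cv2.COLOR_RGB2GRAY)
print([g[v-3:v+4,290].tolist() for v in (115,)], g[100:400:6,310].tolist())
E
```

```text
shift [ 0.648  0.002 -0.416] turn [0. 0. 0.]
shift [ 0.908 -0.001  0.034] turn [0. 0. 0.]
[[131. 216.]
 [489. 215.]
 [173. 116.]
 [192. 318.]
 [426. 316.]]
[[231, 230, 230, 228, 226, 226, 228]] [228, 226, 230, 231, 69, 69, 63, 62, 54, 52, 46, 45, 44, 44, 42, 44, 39, 42, 48, 49, 64, 63, 69, 73, 75, 77, 237, 243, 241, 240, 240, 240, 158, 203, 132, 89, 93, 156, 224, 225, 223, 221, 225, 225, 221, 220, 158, 152, 151, 76]
```

>>> play_rows:
  rows:
    - {"x":0.15,"y":0,"z":-0.1,"wx":0,"wy":0,"wz":0}
    - {"x":0.4,"y":0,"z":-0.26,"wx":0,"wy":0,"wz":0}
    - {"x":0.648,"y":0,"z":-0.416,"wx":0,"wy":0,"wz":0}
    - {"x":0.648,"y":0,"z":-0.416,"wx":0,"wy":0,"wz":0}

```text
clock: 22.38
eef_pos: [509.9, -92.1, 58.1]
orientation: [-0.135, 0.957, 0.04, 0.256]
ft_force: [0.1, 0.7, 0.4]
opening: 85.5
gripper_force: 0.0
```

```bash
sed -i 's/60:/30:/g;s/+60/+30/g' edge.py; python3 edge.py; python3 edge.py | tail -2; python3 - <<'E'
from station import optics
from h import *
c=optics.camera('top');f=optics.camera('scene')
np.set_printoptions(precision=1,suppress=True)
for n,c in(('top',c),('scene',f)):
    cv2.imwrite(f'pics/{n}9.png',c['image'][:,:,::-1])
    h=cv2.cvtColor(c['image'],cv2.COLOR_RGB2HSV);m=cv2.inRange(h,(10,90,90),(28,255,255))
    k,_,st,ce=cv2.connectedComponentsWithStats(m)
    for i in range(1,k):
        if 3<st[i,4]<80:
            d=dock(ray(c,[ce[i]],47))[0]
            if abs(d[0]-60)<120 and abs(d[1])<100:print(n,ce[i],st[i,4],d)
E
```

```text
clock 22.375 dock [-58.3   0.   58.1] yaw -0.1 tilt 30.0 Fdock [0.3 0.7 0.4] z [ 0.5  0.1 -0.9]
180 [305] 200 [247] 220 [216] 240 [216] 260 [216] 280 [215] 300 [215] 320 [215] 340 [215] 360 [215] 380 [215] 400 [215] 420 [231] 440 [227] 
225 206 407
255 198 462
base z0/14 [[-27.6 -34.3  14. ]
 [-28.   36.5  14. ]]
edge height 13.6 [[-28.7 -70.7  13.6]
 [-27.2  69.2  13.6]]
edge height 13.0 [[-27.8 -71.2  13. ]
 [-26.6  68.8  13. ]]
top [312.8 152.3] 12 [114.8 -19.9  47. ]
top [299. 156.] 13 [115.   20.6  47. ]
scene [326.7 238. ] 7 [67.5 17.8 47. ]
scene [314.6 239.8] 5 [ 66.  -20.7  47. ]
```

>>> play_rows:
  rows:
    - {"x":0.13,"y":0,"z":0.225,"wx":0,"wy":0,"wz":0}
    - {"x":0.26,"y":0,"z":0.45,"wx":0,"wy":0,"wz":0}
    - {"x":0.26,"y":0,"z":0.45,"wx":0,"wy":0,"wz":0}

```text
clock: 22.95
eef_pos: [512.3, -91.4, 4.4]
orientation: [-0.135, 0.957, 0.04, 0.254]
ft_force: [0.2, -1.3, 0.4]
opening: 85.3
gripper_force: 0.0
```

>>> play_rows:
  rows:
    - {"x":-0.05,"y":0,"z":0.029,"wx":0,"wy":0,"wz":0}
    - {"x":-0.11,"y":0,"z":0.063,"wx":0,"wy":0,"wz":0}
    - {"x":-0.17,"y":0,"z":0.098,"wx":0,"wy":0,"wz":0}
    - {"x":-0.23,"y":0,"z":0.133,"wx":0,"wy":0,"wz":0}
    - {"x":-0.28,"y":0,"z":0.162,"wx":0,"wy":0,"wz":0}
    - {"x":-0.31,"y":0,"z":0.179,"wx":0,"wy":0,"wz":0}

```text
clock: 23.7
eef_pos: [547.3, -80.9, 6.1]
orientation: [-0.136, 0.956, 0.04, 0.256]
ft_force: [0.1, -0.8, -0.2]
opening: 85.3
gripper_force: 0.0
```

>>> play_rows:
  rows:
    - {"x":-0.02,"y":0,"z":0.012,"wx":0,"wy":0,"wz":0}
    - {"x":-0.04,"y":0,"z":0.023,"wx":0,"wy":0,"wz":0}
    - {"x":-0.06,"y":0,"z":0.035,"wx":0,"wy":0,"wz":0}
    - {"x":-0.08,"y":0,"z":0.046,"wx":0,"wy":0,"wz":0}
    - {"x":-0.1,"y":0,"z":0.058,"wx":0,"wy":0,"wz":0}

```text
clock: 24.32
eef_pos: [557.3, -77.8, 5.7]
orientation: [-0.136, 0.956, 0.04, 0.255]
ft_force: [-3.9, -1.7, 2.0]
opening: 85.7
gripper_force: 1.9
```

```bash
python3 edge.py
```

```text
clock 24.325 dock [-8.8  0.5  5.7] yaw 0.0 tilt 29.9 Fdock [-4.2 -0.5  2. ] z [ 0.5  0.1 -0.9]
180 [242] 200 [242] 220 [242] 240 [242] 260 [241] 280 [241] 300 [241] 320 [241] 340 [241] 360 [241] 380 [241] 400 [241] 420 [241] 440 [241] 
251 150 539
281 157 539
base z0/14 [[-21.8 -25.   14. ]
 [-21.3  26.6  14. ]]
edge height 14.4 [[-22.9 -70.6  14.4]
 [-21.5  69.4  14.4]]
```

>>> play_rows:
  rows:
    - {"x":-0.024,"y":0,"z":0.014,"wx":0,"wy":0,"wz":0}
    - {"x":-0.048,"y":0,"z":0.028,"wx":0,"wy":0,"wz":0}
    - {"x":-0.072,"y":0,"z":0.042,"wx":0,"wy":0,"wz":0}
    - {"x":-0.096,"y":0,"z":0.055,"wx":0,"wy":0,"wz":0}
    - {"x":-0.12,"y":0,"z":0.069,"wx":0,"wy":0,"wz":0}
    - {"x":-0.144,"y":0,"z":0.083,"wx":0,"wy":0,"wz":0}
    - {"x":-0.168,"y":0,"z":0.097,"wx":0,"wy":0,"wz":0}
    - {"x":-0.19,"y":0,"z":0.11,"wx":0,"wy":0,"wz":0}
    - {"x":-0.21,"y":0,"z":0.121,"wx":0,"wy":0,"wz":0}

```text
clock: 25.5
eef_pos: [581.5, -71.0, 6.1]
orientation: [-0.136, 0.956, 0.04, 0.256]
ft_force: [-2.6, -0.2, -2.3]
opening: 85.5
gripper_force: 1.2
```

>>> play_rows:
  rows:
    - {"x":-0.012,"y":0,"z":0.007,"wx":0,"wy":0,"wz":0}
    - {"x":-0.024,"y":0,"z":0.014,"wx":0,"wy":0,"wz":0}
    - {"x":-0.036,"y":0,"z":0.021,"wx":0,"wy":0,"wz":0}
    - {"x":-0.043,"y":0,"z":0.025,"wx":0,"wy":0,"wz":0}

```text
clock: 26.0
eef_pos: [586.1, -69.7, 6.1]
orientation: [-0.136, 0.956, 0.04, 0.256]
ft_force: [-1.9, -0.4, -0.7]
opening: 85.4
gripper_force: 1.3
```

```bash
python3 edge.py
```

```text
clock 26.0 dock [21.1  0.2  6.1] yaw 0.0 tilt 30.0 Fdock [-1.9  0.2 -0.7] z [ 0.5  0.1 -0.9]
180 [232] 200 [232] 220 [231] 240 [231] 260 [231] 280 [231] 300 [231] 320 [231] 340 [231] 360 [231] 380 [231] 400 [231] 420 [231] 440 [231] 
241 148 466
271 150 475
base z0/14 [[  0.1 -24.4  14. ]
 [  0.5  25.5  14. ]]
edge height 28.1 [[-19.3 -70.9  28.1]
 [-18.1  69.1  28.1]]
```

>>> play_rows:
  rows:
    - {"x":-0.009,"y":0,"z":0.005,"wx":0,"wy":0,"wz":0}
    - {"x":-0.017,"y":0,"z":0.01,"wx":0,"wy":0,"wz":0}
    - {"x":-0.026,"y":0,"z":0.015,"wx":0,"wy":0,"wz":0}

```text
clock: 26.42
eef_pos: [589.0, -68.8, 6.1]
orientation: [-0.136, 0.956, 0.04, 0.256]
ft_force: [-2.5, -0.6, -1.2]
opening: 85.7
gripper_force: 1.3
```

>>> play_rows:
  rows:
    - {"x":-0.009,"y":0,"z":0.005,"wx":0,"wy":0,"wz":0}
    - {"x":-0.017,"y":0,"z":0.01,"wx":0,"wy":0,"wz":0}
    - {"x":-0.026,"y":0,"z":0.015,"wx":0,"wy":0,"wz":0}

```text
clock: 26.8
eef_pos: [591.9, -68.0, 6.1]
orientation: [-0.136, 0.956, 0.04, 0.256]
ft_force: [-1.7, -1.1, -0.0]
opening: 85.6
gripper_force: 1.3
```

>>> play_rows:
  rows:
    - {"x":-0.009,"y":0,"z":0.005,"wx":0,"wy":0,"wz":0}
    - {"x":-0.017,"y":0,"z":0.01,"wx":0,"wy":0,"wz":0}

```text
clock: 27.05
eef_pos: [593.8, -67.4, 6.1]
orientation: [-0.136, 0.956, 0.04, 0.256]
ft_force: [-3.3, -0.0, -0.9]
opening: 85.7
gripper_force: 1.4
```

Top end is now at about x = 112 by measure. Continue in 2 mm steps.

>>> play_rows:
  rows:
    - {"x":-0.009,"y":0,"z":0.005,"wx":0,"wy":0,"wz":0}
    - {"x":-0.017,"y":0,"z":0.01,"wx":0,"wy":0,"wz":0}
    - {"x":-0.017,"y":0,"z":0.01,"wx":0,"wy":0,"wz":0}

```text
clock: 27.42
eef_pos: [595.8, -66.8, 6.1]
orientation: [-0.136, 0.956, 0.04, 0.256]
ft_force: [-2.1, -0.2, -0.7]
opening: 85.2
gripper_force: 1.1
```

>>> play_rows:
  rows:
    - {"x":-0.009,"y":0,"z":0.005,"wx":0,"wy":0,"wz":0}
    - {"x":-0.017,"y":0,"z":0.01,"wx":0,"wy":0,"wz":0}
    - {"x":-0.017,"y":0,"z":0.01,"wx":0,"wy":0,"wz":0}

```text
clock: 27.8
eef_pos: [597.7, -66.3, 6.1]
orientation: [-0.136, 0.956, 0.04, 0.256]
ft_force: [-2.1, -0.7, -0.5]
opening: 85.7
gripper_force: 1.2
```

>>> play_rows:
  rows:
    - {"x":-0.009,"y":0,"z":0.005,"wx":0,"wy":0,"wz":0}
    - {"x":-0.017,"y":0,"z":0.01,"wx":0,"wy":0,"wz":0}
    - {"x":-0.017,"y":0,"z":0.01,"wx":0,"wy":0,"wz":0}

```text
clock: 28.18
eef_pos: [599.4, -65.8, 6.0]
orientation: [-0.136, 0.956, 0.04, 0.256]
ft_force: [-3.8, -1.0, -0.5]
opening: 85.3
gripper_force: 1.8
```

>>> play_rows:
  rows:
    - {"x":-0.009,"y":0,"z":0.005,"wx":0,"wy":0,"wz":0}
    - {"x":-0.017,"y":0,"z":0.01,"wx":0,"wy":0,"wz":0}
    - {"x":-0.017,"y":0,"z":0.01,"wx":0,"wy":0,"wz":0}

```text
clock: 28.55
eef_pos: [601.3, -65.2, 6.0]
orientation: [-0.136, 0.956, 0.04, 0.256]
ft_force: [-3.5, -1.3, 0.3]
opening: 85.8
gripper_force: 2.0
```

>>> play_rows:
  rows:
    - {"x":-0.009,"y":0,"z":0.005,"wx":0,"wy":0,"wz":0}
    - {"x":-0.013,"y":0,"z":0.008,"wx":0,"wy":0,"wz":0}
    - {"x":-0.013,"y":0,"z":0.008,"wx":0,"wy":0,"wz":0}

```text
clock: 28.92
eef_pos: [602.8, -64.8, 6.0]
orientation: [-0.136, 0.956, 0.04, 0.256]
ft_force: [-4.9, -1.3, 1.0]
opening: 85.6
gripper_force: 2.2
```

>>> play_rows:
  rows:
    - {"x":-0.009,"y":0,"z":0.005,"wx":0,"wy":0,"wz":0}
    - {"x":-0.013,"y":0,"z":0.008,"wx":0,"wy":0,"wz":0}
    - {"x":-0.013,"y":0,"z":0.008,"wx":0,"wy":0,"wz":0}

```text
clock: 29.3
eef_pos: [603.8, -64.5, 5.9]
orientation: [-0.136, 0.956, 0.04, 0.256]
ft_force: [-6.1, -1.5, 3.9]
opening: 85.8
gripper_force: 3.2
```

>>> play_rows:
  rows:
    - {"x":-0.009,"y":0,"z":0.005,"wx":0,"wy":0,"wz":0}
    - {"x":-0.013,"y":0,"z":0.008,"wx":0,"wy":0,"wz":0}
    - {"x":-0.013,"y":0,"z":0.008,"wx":0,"wy":0,"wz":0}

```text
clock: 29.68
eef_pos: [603.9, -64.3, 5.7]
orientation: [-0.135, 0.957, 0.04, 0.255]
ft_force: [-10.1, -3.9, 6.8]
opening: 85.3
gripper_force: 5.4
```

>>> play_rows:
  rows:
    - {"x":0.03,"y":0,"z":-0.017,"wx":0,"wy":0,"wz":0}
    - {"x":0.1,"y":0,"z":-0.058,"wx":0,"wy":0,"wz":0}
    - {"x":0.3,"y":0,"z":-0.173,"wx":0,"wy":0,"wz":0}
    - {"x":0.45,"y":0,"z":-0.26,"wx":0,"wy":0,"wz":0}
    - {"x":0.45,"y":0,"z":-0.26,"wx":0,"wy":0,"wz":0}

```text
clock: 30.3
eef_pos: [556.1, -79.0, 6.5]
orientation: [-0.135, 0.956, 0.039, 0.257]
ft_force: [-0.4, 0.5, 0.2]
opening: 85.5
gripper_force: 0.0
```

>>> play_rows:
  rows:
    - {"x":0,"y":0,"z":-0.4,"wx":0,"wy":0,"wz":0}
    - {"x":0,"y":0,"z":-0.9,"wx":0,"wy":0,"wz":0}
    - {"x":0,"y":0,"z":-0.9,"wx":0,"wy":0,"wz":0}

```text
clock: 30.68
eef_pos: [514.3, -91.5, 87.8]
orientation: [-0.137, 0.955, 0.039, 0.26]
ft_force: [-0.5, 0.7, 0.3]
opening: 85.4
gripper_force: 0.0
```

```bash
python3 - <<'E'
from station import get_obs,optics
from h import *
np.set_printoptions(precision=1,suppress=True)
o=get_obs();say(o)
c=optics.camera('wrist');cv2.imwrite('pics/w9.png',c['image'][:,:,::-1])
g=cv2.cvtColor(c['image'],cv2.COLOR_RGB2GRAY)
print('expected pack corners, home:',proj(c,Rd.apply([[21.5,-70,80],[21.5,70,80],[117.5,-70,80],[117.5,70,80],[21.5,-70,14],[21.5,70,14]])+O).round())
# light label on upper face
m=cv2.morphologyEx(cv2.inRange(g,130,255),cv2.MORPH_OPEN,np.ones((3,3)))
k,lab,st,ce=cv2.connectedComponentsWithStats(m)
for i in range(1,k):
    if 500<st[i,4]<20000:
        r=cv2.minAreaRect(np.argwhere(lab==i)[:,::-1].astype(np.float32));b=cv2.boxPoints(r)
        d=dock(ray(c,b,80));print(st[i],d[:,:2].tolist() if abs(d[:,1]).max()<60 else '')
E
```

```text
clock 30.675 dock [-53.9  -0.7  87.8] yaw 0.1 tilt 30.4 Fdock [-0.3  0.8  0.3] z [ 0.5  0.1 -0.9]
expected pack corners, home: [[214. 292.]
 [405. 291.]
 [235. 339.]
 [383. 339.]
 [227. 221.]
 [390. 221.]]
[  438   259   202   116 12472] 
[ 234  305  189   69 5481] 
[ 262  308   93   22 1827] [[92.87903975595842, -41.82323890569281], [49.36344312022737, -37.64710623488165], [49.82066140831642, 35.601411892736074], [93.509911516933, 40.03518814340119]]
```

```bash
python3 -c "
from station import hand_in
print(hand_in())"
```

```text
the job is handed in; nothing more can be done
None
```

I've handed the job in: the pack was slid upright to the deck edge, tipped onto the deck and pushed until it met a rigid stop, which I take to be the end wall. It lies about 1 mm off centre and square to within about 1°. Total push force read at most about 15.5 N of the 20 N limit. I judged the contacts pressed in by feel (force rising over the last 5 mm or so, then a dead stop), and the hand-in returned no verdict.

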